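# Hold the amber filter slide label up in the densitometer's throat

### The arm

A 6-joint arm with a two-finger parallel gripper is mounted at the origin on a cart in front of the work surface, level with it; the furniture and walls round the work are solid. World frame = base frame: x ahead of the robot, y to its left, z up, the work surface at z = 0. Lengths are in m, angles in rad, forces in N, time in s.
With the tool pointing down it reaches from about 0.35 to 0.875 m from the base axis. Payload 4.2 kg.
Tool frame: the origin (TCP) lies on the centre line of the jaws, within the pads' length; the fingertips stand 22 mm ahead of it and the grasp point (between the pads) lies 3 mm ahead of it; z points along the fingers, y is the line along which they close (so a half turn about z gives the same grasp; the last joint's range is limited). The gripper opens to 87 mm and grips with 3 to 60 N. Pads are 19 mm wide; open, the fingers measure 117 mm over their backs; the gripper's body (75 mm by 190 mm) begins 51 mm behind the grasp point.
Start: joints at [-0.974, 0.385, 0.008, 0, -1.194, -0.259], TCP at [0.207, -0.59, 0.245] pointing down, gripper open.
Joint ranges: [-3.14, 3.14], [-1.21, 2.06], [-1.07, 1.41], [-3.16, 2.05], [-2.99, -0.16], [-3.1, 3.1]. Speed limits (rad/s): [2.79, 2.79, 3.14, 3.14, 3.14, 3.14].

### API

Orientations are given as [roll, pitch, yaw] about the fixed x, y, z axes, in that order (R = Rz(yaw) Ry(pitch) Rx(roll)).
In Python, from cell import * gives the robot as it stands.
- The arm moves only by the tool apply_moves, never from a script. Its argument "increments" is a list of rows, each an object of numbers: "wx", "wy", "wz": the turn, a rotation vector about the tool's x, y, z in units of 6 degrees (1.0 is 6 degrees); "x", "y", "z": the shift along the tool's x, y, z in units of 40 mm (1.0 is 40 mm); "fingers": the finger opening in mm, from 0 to 87. A call has 1 to 10 rows; each row shifts and turns the commanded pose from where the row before left it, along the tool's axes as they then stand; what a row does not reach is not made up. A row lasts 1/12 s, in which the tool goes at most 41.7 mm and 7.16 degrees, less where a joint would pass 70% of its speed; a pose out of reach is approached as far as the arm can. A call is refused whole if a number of a shift passes 1 or a number of a turn 1, either way. A call with a gripper value outside its range is refused whole. The fingers move at their own pace and stop on an object; the grip force is fixed at half the most. Time passes only in rows, so rows that do not move let the fingers close. It gives the time, the measured TCP pose, the force, the opening and the grip force at its end, in the units of the state.
- get_obs(): the state, without advancing time (a new reading comes with each control period).
- capture(name): name is "scene" or "side" or "wrist"; returns the picture (420x560x3 uint8, blue, green, red); there is no depth.
- calibration(name): a dict with "vertical_fov" (degrees; the focal length in pixels is half the picture's height over the tangent of half this angle, whatever the lens; pixels are square), "cx", "cy" (the principal point, pixels), "rvec" (rotation vector, rad) and "tvec" (3), from world to camera coordinates, as OpenCV has them. Camera axes: x right, y down, z forward; pixel columns grow to the right and rows downward; lengths in m; the calibration is good to about 2 mm. The wrist camera is an equidistant fisheye: a pixel r from the principal point sees the ray r / f radians off the axis. A picture is of the moment at which its call begins: read the wrist's pose just before it. calibration takes no time and is no camera call; for the wrist camera it gives the pose at the moment of the call.
- hand_in(): hands the job in; it is judged then, once.
The state is a dict: "t": time; "joint_positions": joint angles; "joint_vel": joint speeds; "tau": joint torques, N m; "tcp_pos": TCP position; "eef_rot": TCP orientation; "contact_force": force on the tool from outside, world axes, zero at the start; "wrist_torque": the same for the moment, N m; "grip_width": finger opening in m; "finger_force": force on a finger pad.
Only numpy, scipy, OpenCV 4.12 (cv2) and the standard library are available. Lean on these libraries where they do the work, as an engineer would, in place of code of your own. Each camera call takes 0.05 s, during which the arm holds its last target. There are 200 camera calls.

### The job

Take the amber filter slide out of the rack and present it in the open throat of the densitometer for its reading: slide level, label face up, frosted (notched) end to the right as you look into the throat from the front, and the middle of its clear glass between the lamp spot below and the detector above. Keep the glass from touching the instrument, leave the other two slides, the dish and the white tile where they are, and finish while still holding the slide there.

Things in the scene. Friction and masses are not known exactly. Their poses are not given: they have to be found in the camera images.
- amber_slide: amber glass filter slide 64 x 50 x 6 mm, 50 g, standing on a long edge in a slot of the rack. Origin: middle of its lower long edge. x: along the length to the frosted end; y: out of the label face; z: up in the rack, to the long edge with the notch. An 8 x 8 mm corner is cut out at +x, +z. The last 16 mm at +x are frosted white with black bars, on the label face only; the rest is clear
- amber_slide_label (a point): middle of the white frosted label of the amber slide, on the label face: 24, 3, 25 mm from the slide's origin along its x, y, z
- amber_slide_notch (a point): the missing outer corner of the amber slide, at the notch: 32, 0, 50 mm from the slide's origin along its x, y, z
- amber_slide_window (a point): middle of the clear glass of the amber slide, inside the glass: -8, 0, 25 mm from the slide's origin along its x, y, z
- slide_rack: fixed grey rack 44 x 124 x 30 mm, origin in the middle of its underside. Three slots run along x at y = -40, 0, 40 mm, 8 mm wide, floor at z = 16 mm, fins to z = 30 mm, one slide in each, any order. They lift straight up, stick out 10 mm past both ends of the rack, and their tops are at z = 66 mm
- green_slide: green slide of the same make in another slot (origin and axes like the amber one), to be left alone
- blue_slide: blue slide of the same make in another slot (origin and axes like the amber one), to be left alone
- densitometer: fixed white densitometer, 130 mm high, on a black foot 172 x 112 x 16 mm. Origin: middle of the underside; x: from the open front to the back; y: left as you look in; z: up. Two noses 26 mm wide stick out in front, x = -66 to -18 mm: lamp nose z = 57 to 75, detector nose z = 95 to 119 (cap to 131). The throat is the 20 mm gap between, open in front and at both sides; foot front x = -80
- reading_spot (a point): middle of the throat on the optical axis, between lamp spot and detector: -55, 0, 85 mm from the densitometer's origin along its x, y, z; same axes as the densitometer
- sample_dish: round steel dish with white powder, 57 mm across, 15 mm high, origin in the middle of its underside, to be left alone
- white_tile: round white reference tile in a black ring, 50 mm across, 12 mm high, origin in the middle of its underside, to be left alone
There are look-alikes about, which are no part of the job. What is shaped like the amber_slide but pink is not meant.

How it is judged:
On the way:
1. the amber slide is lifted clear of the rack in the fingers (contact force between the fingers and amber_slide above 0.5 N and z of amber_slide in the frame of slide_rack above 0.05 m), for 0.2 s.
At the end, for the whole second after the job is handed in: the fingers still hold the amber slide, at rest and off both noses, label face up within 11 degrees of level, squared to the throat within 14 degrees, frosted end on the right, the middle of its clear glass within 10 mm of the reading spot each way and 7 mm in height (contact force between the fingers and amber_slide above 1 N and contact force between amber_slide and densitometer below 0.3 N and angle between amber_slide's own y axis and vertical below 0.2 rad and angle between the x axis of amber_slide and the y axis of densitometer, either way round below 0.25 rad and y of amber_slide_label in the frame of reading_spot below -0.018 m and x of amber_slide_window in the frame of reading_spot between -0.01 and 0.01 m and y of amber_slide_window in the frame of reading_spot between -0.01 and 0.01 m and z of amber_slide_window in the frame of reading_spot between -0.007 and 0.007 m and linear speed of amber_slide below 0.02 m/s); the arm keeps its last pose, push and grip.
It fails at once if the green or the blue slide is disturbed (distance of any of green_slide, blue_slide from where it was at the start of the episode above 0.02 m).
It fails at once if the dish or the white tile is moved (distance of any of sample_dish, white_tile from where it was at the start of the episode above 0.03 m).
It fails at once if the glass is knocked against the densitometer (contact force between amber_slide and densitometer above 8 N).
It also fails if it takes over 48 s, if anything falls off the work surface, if the arm or the gripper's body presses on something with over 40 N, if the wrist force passes 120 N, or if a joint passes its speed limit or range.

## Working session

There is one attempt and no reset: what is moved stays moved. The work goes in short steps, Python scripts to look and compute and a tool call to move; the robot and the scene stay as the last step left them, time stands still between calls to the robot, and variables do not carry over. Pictures are saved under pics/ and viewed, at most 10 in all, crops included, and the job is handed in when it is done.

Besides the shell and the picture viewer there is one more tool, called after "Call:" by a JSON object that holds its "name" and its "arguments". apply_moves: Moves the arm, as the interface text tells. Its arguments: {"type":"object","properties":{"increments":{"type":"array","items":{"type":"object","properties":{"wx":{"type":"number"},"wy":{"type":"number"},"wz":{"type":"number"},"x":{"type":"number"},"y":{"type":"number"},"z":{"type":"number"},"fingers":{"type":"number"}}}}},"required":["increments"]}

```bash
mkdir -p pics; ls
python3 - <<'E'
from cell import *
import cv2
for n in ("scene","side"):
    cv2.imwrite(f"pics/{n}0.png",capture(n)); print(n,calibration(n))
print(get_obs())
E
```

```text
pics
scene {'vertical_fov': 51.812750001411416, 'cx': 283.5298616945685, 'cy': 207.0153999203042, 'rvec': array([ 1.22956474, -2.18342833,  1.01395786]), 'tvec': array([0.18671083, 0.36374516, 0.5757548 ])}
side {'vertical_fov': 48.886022948022216, 'cx': 263.126273347077, 'cy': 209.30392216273535, 'rvec': array([ 2.16363232, -0.22550494,  0.14206688]), 'tvec': array([-0.54349269,  0.1082758 ,  0.9806538 ])}
{'t': 0.1, 'joint_positions': array([-9.74372196e-01,  3.85476835e-01,  6.80803264e-03, -4.60364586e-04,
       -1.19400975e+00, -2.58601518e-01]), 'joint_vel': array([ 0.00153652, -0.00134321,  0.00491686,  0.00201587,  0.00046708,
       -0.00110985]), 'tau': array([-1.26295712e-03, -3.91689062e+01,  1.87936521e+01,  4.23183829e+00,
        1.35076343e-02, -6.87523493e-05]), 'tcp_pos': array([ 0.20701427, -0.58920896,  0.24358472]), 'eef_rot': array([ 3.13966359e+00, -6.78211996e-05, -2.80393976e+00]), 'contact_force': array([-0.46757943, -0.75899874, -0.17273548]), 'wrist_torque': array([-0.01697024, -0.01469745, -0.04603059]), 'finger_force': 0.0, 'grip_width': 0.08702410524253207}
```

View pics/scene0.png

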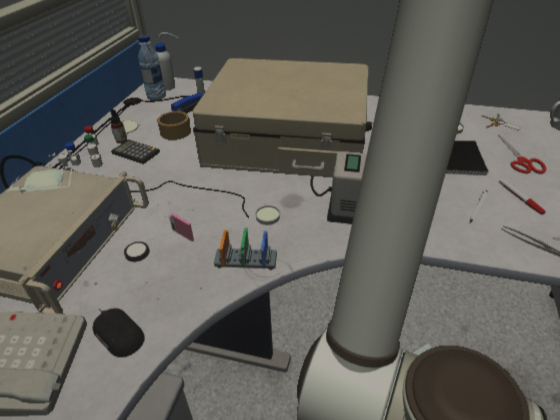

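View pics/side0.png

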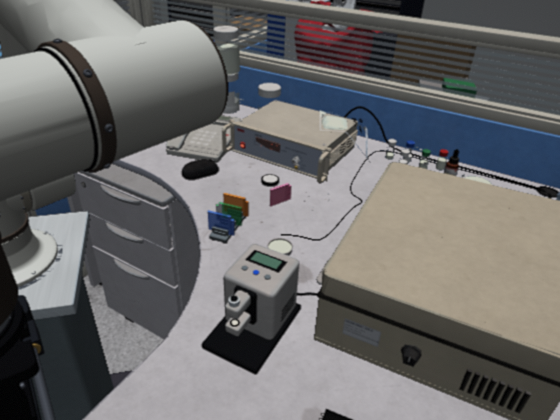

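The scene view shows the rack at about (245,255), with an orange slide at (224,247), green at (245,245) and blue at (265,247). A pink look-alike stands at (181,226), and the densitometer is at (350,190), partly behind the arm. In the side view the orange slide is at (236,204) and the densitometer at (262,290), its noses pointing down and to the left. The amber candidates are the orange one in the rack and the pink one outside it. The orange one fits, because it is in a rack slot and isn't pink. I'll confirm it in a crop.

Run:
```python
import cv2,numpy as np
a=cv2.imread("pics/scene0.png")[205:275,160:290]; b=cv2.imread("pics/side0.png")[180:250,190:310]
c=cv2.imread("pics/side0.png")[235:370,195:315]
A=cv2.resize(a,(400,215),interpolation=2);B=cv2.resize(b,(400,233),interpolation=2);C=cv2.resize(c,(400,450),interpolation=2)
im=np.zeros((460,800,3),np.uint8);im[:215,:400]=A;im[220:453,:400]=B;im[:450,400:]=C
cv2.imwrite("pics/crop1.png",im)
```

```text
(no output)
```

View pics/crop1.png

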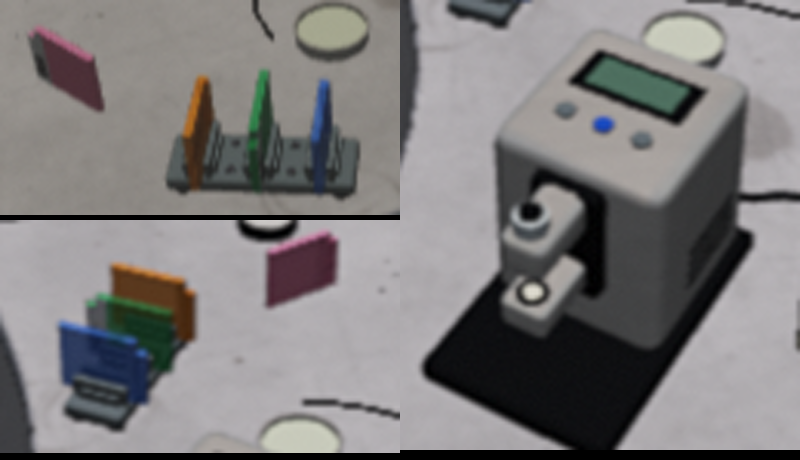

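The crop confirms it: the orange slide sits in the rack slot, notched at its far end. The pink one stands alone on the table. No white shows on the amber face turned to the side camera. Next I'll get rough positions.

```bash
cat > h.py <<'E'
from cell import *
import cv2, numpy as np
from scipy.spatial.transform import Rotation as R
def ray(cal,u,v,fish=False):
    f=210/np.tan(np.radians(cal["vertical_fov"])/2)
    d=np.array([(u-cal["cx"])/f,(v-cal["cy"])/f])
    if fish:
        r=np.hypot(*d); d3=np.array([*(np.sin(r)*d/max(r,1e-9)),np.cos(r)])
    else: d3=np.array([*d,1.])
    M=R.from_rotvec(cal["rvec"]).as_matrix()
    d3=M.T@d3; return -M.T@cal["tvec"], d3/np.linalg.norm(d3)
def plane(cal,u,v,z,fish=False):
    c,d=ray(cal,u,v,fish); return c+d*(z-c[2])/d[2]
def tri(rays):
    A=np.zeros((3,3));b=np.zeros(3)
    for c,d in rays:
        P=np.eye(3)-np.outer(d,d);A+=P;b+=P@c
    p=np.linalg.solve(A,b); return p,[round(1000*np.linalg.norm((np.eye(3)-np.outer(d,d))@(p-c)),1) for c,d in rays]
def proj(cal,p,fish=False):
    q=R.from_rotvec(cal["rvec"]).apply(p)+cal["tvec"]; f=210/np.tan(np.radians(cal["vertical_fov"])/2)
    if not fish: return np.array([cal["cx"],cal["cy"]])+f*q[:2]/q[2]
    r=np.hypot(q[0],q[1]); return np.array([cal["cx"],cal["cy"]])+f*np.arctan2(r,q[2])*q[:2]/r
E
python3 - <<'E'
from h import *
np.set_printoptions(precision=4,suppress=True)
s,d=calibration("scene"),calibration("side")
for n,c in(("scene",s),("side",d)): print(n,ray(c,280,210))
k=130/400;sc=lambda x,y:(160+x*k,205+y*k)
k2=120/400;sd=lambda x,y:(190+x*k2,180+(y-220)*k2); sd3=lambda x,y:(195+(x-400)*.3,235+y*.3)
for n,a,z in [("amber top far",(203,78),.066),("amber top near",(190,108),.066),("green far",(265,73),.066),("green near",(254,103),.066),("blue far",(324,82),.066),("blue near",(316,112),.066)]:
    print(n,plane(s,*sc(*a),z))
for n,a in [("a L",(112,267)),("a R",(186,280)),("g L",(100,297)),("g R",(173,312)),("b L",(60,324)),("b R",(134,340))]: print(n,plane(d,*sd(*a),.066))
print("tile",plane(s,267.5,214,.012),plane(d,280,245,.012),"other",plane(s,137,250,.015),plane(d,270,180,.015))
for n,a,z in[("foot left",(425,370),.016),("foot R",(750,240),.016),("lampspot",(532,292),.075),("cap",(531,213),.131)]: print(n,plane(d,*sd3(*a),z))
w=calibration("wrist"); print(w, R.from_rotvec(w["rvec"]).as_matrix())
o=get_obs(); M=R.from_euler("xyz",o["eef_rot"]).as_matrix(); print(M)
c=ray(w,280,210,True); print(M.T@(c[0]-o["tcp_pos"]), M.T@ray(w,w["cx"],w["cy"],True)[1])
E
```

```text
scene (array([-0.0924,  0.2588,  0.6505]), array([ 0.6684, -0.3748, -0.6425]))
side (array([ 0.3595, -0.8445,  0.653 ]), array([ 0.2219,  0.7941, -0.5658]))
amber top far [0.5182 0.0414 0.066 ]
amber top near [0.497  0.0603 0.066 ]
green far [0.5012 0.005  0.066 ]
green near [0.4797 0.0237 0.066 ]
blue far [ 0.4734 -0.0236  0.066 ]
blue near [ 0.4517 -0.0059  0.066 ]
a L [0.4753 0.069  0.066 ]
a R [0.5235 0.0426 0.066 ]
g L [0.4617 0.0327 0.066 ]
g R [0.5075 0.0052 0.066 ]
b L [0.431  0.0056 0.066 ]
b R [ 0.4765 -0.0221  0.066 ]
tile [ 0.5746 -0.0824  0.012 ] [ 0.5776 -0.077   0.012 ] other [0.6145 0.2055 0.015 ] [0.6181 0.1946 0.015 ]
foot left [ 0.3802 -0.3208  0.016 ]
foot R [ 0.5679 -0.2676  0.016 ]
lampspot [ 0.4345 -0.3328  0.075 ]
cap [ 0.4347 -0.3349  0.131 ]
{'vertical_fov': 65.70646984690485, 'cx': 280.5520674751346, 'cy': 204.6018759517575, 'rvec': array([-1.7121, -2.4132, -0.3476]), 'tvec': array([ 0.6235, -0.0343,  0.3908])} [[-0.3307  0.9437  0.0023]
 [ 0.906   0.3168  0.2807]
 [ 0.2642  0.0949 -0.9598]]
[[-0.9435 -0.3313 -0.0007]
 [-0.3313  0.9435  0.0018]
 [ 0.0001  0.0019 -1.    ]]
[ 0.0773  0.0005 -0.1397] [-0.2808  0.0002  0.9598]
```

```bash
cat >> h.py <<'E'
def plan(p,M,n=None,p0=None,M0=None):
    """rows from the present pose to TCP p, rotation M; prints rounded rows"""
    if p0 is None:
        o=get_obs(); p0=o["tcp_pos"]; M0=R.from_euler("xyz",o["eef_rot"]).as_matrix()
    p=np.asarray(p,float); w=R.from_matrix(M0.T@M).as_rotvec()
    if n is None: n=max(1,int(np.ceil(max(np.linalg.norm(p-p0)/.038,np.linalg.norm(w)/np.radians(5.9)))))
    c,K=p0.copy(),M0.copy()
    for i in range(n):
        tgt=p0+(p-p0)*(i+1)/n
        t=np.round(K.T@(tgt-c)/.04,2); r=np.round(R.from_matrix(K.T@M).as_rotvec()/(n-i)/np.radians(6),2)
        print(i+1,dict(x=t[0],y=t[1],z=t[2],wx=r[0],wy=r[1],wz=r[2]))
        c=c+K@t*.04; K=K@R.from_rotvec(r*np.radians(6)).as_matrix()
    print("end",c,R.from_matrix(K).as_euler("xyz"))
    return c,K
def pickM(a,th):  # a: azimuth of slide x, th: lean
    xs=np.array([np.cos(a),np.sin(a),0]);ys=np.array([-xs[1],xs[0],0]);zs=np.array([0,0,1.])
    z=-zs*np.cos(th)-ys*np.sin(th);y=-xs
    return np.c_[np.cross(y,z),y,z]
def finM(b,th):   # b: azimuth of densitometer x
    xd=np.array([np.cos(b),np.sin(b),0]);yd=np.array([-xd[1],xd[0],0])
    z=xd*np.cos(th)-np.array([0,0,1])*np.sin(th)  # th: tool below level
    return np.c_[np.cross(yd,z),yd,z]
E
python3 - <<'E'
from h import *
o=get_obs(); M=R.from_euler("xyz",o["eef_rot"]).as_matrix()
print(plane(calibration("scene"),181,237,0))
plan([.44,-.34,.34],M)
E
```

```text
[0.6197843  0.11003832 0.        ]
1 {'x': np.float64(-0.76), 'y': np.float64(0.4), 'z': np.float64(-0.24), 'wx': np.float64(0.0), 'wy': np.float64(0.0), 'wz': np.float64(0.0)}
2 {'x': np.float64(-0.75), 'y': np.float64(0.39), 'z': np.float64(-0.24), 'wx': np.float64(0.0), 'wy': np.float64(0.0), 'wz': np.float64(0.0)}
3 {'x': np.float64(-0.76), 'y': np.float64(0.4), 'z': np.float64(-0.24), 'wx': np.float64(0.0), 'wy': np.float64(0.0), 'wz': np.float64(0.0)}
4 {'x': np.float64(-0.75), 'y': np.float64(0.39), 'z': np.float64(-0.24), 'wx': np.float64(0.0), 'wy': np.float64(0.0), 'wz': np.float64(0.0)}
5 {'x': np.float64(-0.76), 'y': np.float64(0.4), 'z': np.float64(-0.24), 'wx': np.float64(0.0), 'wy': np.float64(0.0), 'wz': np.float64(0.0)}
6 {'x': np.float64(-0.76), 'y': np.float64(0.39), 'z': np.float64(-0.24), 'wx': np.float64(0.0), 'wy': np.float64(0.0), 'wz': np.float64(0.0)}
7 {'x': np.float64(-0.75), 'y': np.float64(0.4), 'z': np.float64(-0.24), 'wx': np.float64(0.0), 'wy': np.float64(0.0), 'wz': np.float64(0.0)}
8 {'x': np.float64(-0.76), 'y': np.float64(0.39), 'z': np.float64(-0.24), 'wx': np.float64(0.0), 'wy': np.float64(0.0), 'wz': np.float64(0.0)}
9 {'x': np.float64(-0.75), 'y': np.float64(0.4), 'z': np.float64(-0.24), 'wx': np.float64(0.0), 'wy': np.float64(0.0), 'wz': np.float64(0.0)}
10 {'x': np.float64(-0.76), 'y': np.float64(0.39), 'z': np.float64(-0.24), 'wx': np.float64(0.0), 'wy': np.float64(0.0), 'wz': np.float64(0.0)}
end [ 0.4400656  -0.34012622  0.33986882] [ 3.13966359e+00 -6.78211996e-05 -2.80393976e+00]
```

Call:
{"name": "apply_moves", "arguments": {"increments": [{"x": -0.76, "y": 0.4, "z": -0.24}, {"x": -0.76, "y": 0.4, "z": -0.24}, {"x": -0.76, "y": 0.4, "z": -0.24}, {"x": -0.76, "y": 0.4, "z": -0.24}, {"x": -0.76, "y": 0.4, "z": -0.24}, {"x": -0.76, "y": 0.4, "z": -0.24}, {"x": -0.76, "y": 0.4, "z": -0.24}, {"x": -0.76, "y": 0.4, "z": -0.24}, {"x": -0.76, "y": 0.4, "z": -0.24}, {"x": -0.76, "y": 0.4, "z": -0.24}]}}

```text
invalid input at $.increments[0]: expected keys wx, wy, wz, x, y, z, fingers
```

Run:
```python
from h import *
import pickle
c=calibration("wrist"); im=capture("wrist"); pickle.dump(c,open("w1.pkl","wb")); cv2.imwrite("pics/w1.png",im)
s=capture("side"); cv2.imwrite("pics/s1.png",s)
o=get_obs();print(o["t"],o["tcp_pos"],o["eef_rot"],o["joint_positions"])
```

```text
0.2 [ 0.20704045 -0.58934829  0.24385609] [ 3.14020589e+00 -7.70298288e-05 -2.80390909e+00] [-9.74396307e-01  3.85275071e-01  7.12979611e-03 -3.01471754e-04
 -1.19401139e+00 -2.58605394e-01]
```

View pics/w1.png

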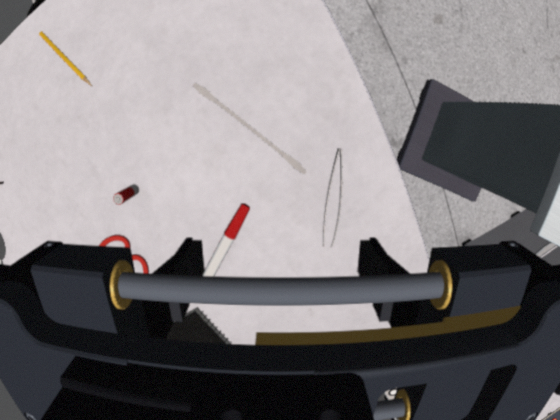

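View pics/s1.png

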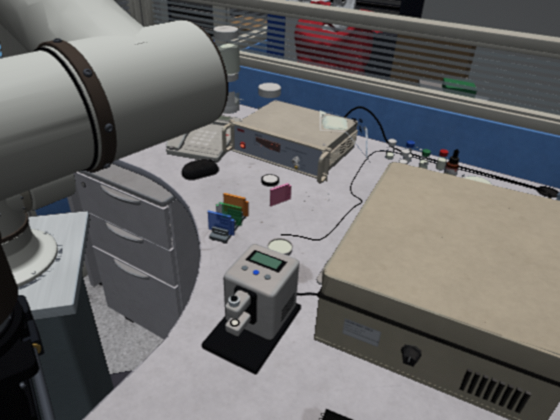

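The move was refused because every row needs all the keys, so the pictures are still of the start pose. In the wrist view the gripper body spans the full width along the closing axis, fingers at (180,290) and (380,290), so the 190 mm runs along y. Gripping across the thickness would put the body into the table at the throat. I'll hold the slide by its two short ends instead, with the tool leaning.

Call:
{"name": "apply_moves", "arguments": {"increments": [{"x": -0.76, "y": 0.4, "z": -0.24, "wx": 0, "wy": 0, "wz": 0, "fingers": 87}, {"x": -0.76, "y": 0.4, "z": -0.24, "wx": 0, "wy": 0, "wz": 0, "fingers": 87}, {"x": -0.76, "y": 0.4, "z": -0.24, "wx": 0, "wy": 0, "wz": 0, "fingers": 87}, {"x": -0.76, "y": 0.4, "z": -0.24, "wx": 0, "wy": 0, "wz": 0, "fingers": 87}, {"x": -0.76, "y": 0.4, "z": -0.24, "wx": 0, "wy": 0, "wz": 0, "fingers": 87}, {"x": -0.76, "y": 0.4, "z": -0.24, "wx": 0, "wy": 0, "wz": 0, "fingers": 87}, {"x": -0.76, "y": 0.4, "z": -0.24, "wx": 0, "wy": 0, "wz": 0, "fingers": 87}, {"x": -0.76, "y": 0.4, "z": -0.24, "wx": 0, "wy": 0, "wz": 0, "fingers": 87}, {"x": -0.76, "y": 0.4, "z": -0.24, "wx": 0, "wy": 0, "wz": 0, "fingers": 87}]}}

```text
t: 0.95
tcp_pos: [0.4183, -0.3616, 0.3314]
eef_rot: [3.142, 0.0, -2.804]
contact_force: [0.3, -0.6, -0.7]
grip_width: 0.0872
finger_force: 0.0
```

Run:
```python
from h import *
import pickle
c=calibration("wrist"); im=capture("wrist"); pickle.dump(c,open("w2.pkl","wb")); cv2.imwrite("pics/w2.png",im)
cv2.imwrite("pics/sc2.png",capture("scene"))
o=get_obs();print(o["t"],o["tcp_pos"],o["eef_rot"],o["joint_positions"])
ok=dict(amber=((5,150,90),(18,255,255)),green=((50,100,40),(85,255,255)),blue=((108,120,60),(125,255,255)))
```

```text
1.05 [ 0.4207334  -0.36064568  0.3326291 ] [-3.13901291e+00  2.83988118e-03 -2.79825571e+00] [-4.16171224e-01  2.11786424e-01 -1.72761184e-02 -8.70179053e-05
 -1.33789805e+00 -8.11271901e-01]
```

View pics/w2.png

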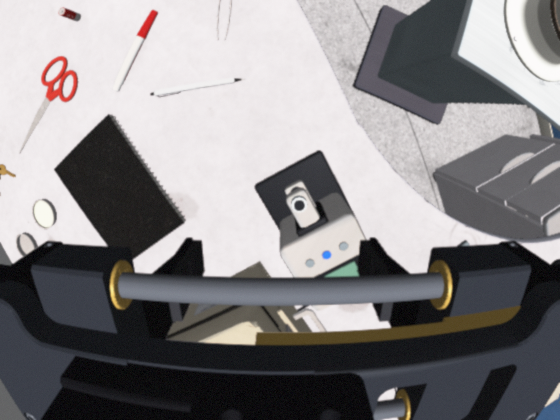

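The wrist view shows the densitometer from above. Its foot front corners are at (255,187) and (320,151), the cap at (299,205), and the front faces up the picture. I'll measure its yaw and reading spot from the foot corners and the cap.

Run:
```python
from h import *
import pickle
np.set_printoptions(precision=4,suppress=True)
w=pickle.load(open("w2.pkl","rb")); im=cv2.imread("pics/w2.png")
g=cv2.cvtColor(im,6); m=np.zeros_like(g); m[140:240,240:362]=(g[140:240,240:362]<75)*255
n,l,st,ct=cv2.connectedComponentsWithStats(m); k=1+np.argmax(st[1:,4]); print(st[k])
cs=max(cv2.findContours((l==k).astype(np.uint8),0,1)[0],key=cv2.contourArea)[:,0].astype(float)
P=np.array([plane(w,u,v,.016,True)[:2] for u,v in cs])
# edges: front between corners A,B
A,B=np.array([255,187.]),np.array([320,151.])
def near(p,q,lo=.1,hi=.9):
    d=q-p;L=np.linalg.norm(d);t=(cs-p)@d/L**2;e=abs(np.cross(d/L,cs-p));return P[(t>lo)&(t<hi)&(e<3)]
def line(X): vx,vy,x,y=cv2.fitLine(X.astype(np.float32),cv2.DIST_HUBER,0,.001,.001).ravel(); return np.array([x,y]),np.array([vx,vy])
lf=line(near(A,B)); ll=line(near(A,np.array([280,235.]),.1,.8)); lr=line(near(B,np.array([352,217.]),.1,.9))
def X(a,b): t=np.linalg.solve(np.c_[a[1],-b[1]],b[0]-a[0]); return a[0]+t[0]*a[1]
for n,q in(("front",lf),("l",ll),("r",lr)): print(n,q[0],np.degrees(np.arctan2(q[1][1],q[1][0])))
a,b=X(lf,ll),X(lf,lr); print("corners",a,b,np.linalg.norm(a-b))
cap=plane(w,299.5,205.5,.131,True); print("cap",cap)
for n in ("scene","side"):
    c=calibration(n); print(n,"front corners px",proj(c,[*a,.016]),proj(c,[*b,.016]),"cap",proj(c,[*cap[:2],.131]))
```

```text
[ 256  151   93   86 2970]
front [ 0.4166 -0.352 ] -41.876453
l [ 0.4813 -0.3596] 48.34541
r [ 0.4142 -0.2761] 47.95447
corners [ 0.4564 -0.3876] [ 0.3774 -0.3169] 0.10604744
cap [ 0.4332 -0.3338  0.131 ]
scene front corners px [404.9279 195.8575] [405.8416 225.5649] cap [402.2177 167.0072]
side front corners px [254.2733 371.1602] [200.5829 344.4331] cap [233.2342 298.5324]<stdin>:12: DeprecationWarning: Arrays of 2-dimensional vectors are deprecated. Use arrays of 3-dimensional vectors instead. (deprecated in NumPy 2.0)
```

Yaw is 48.1° and the reading spot is about (0.4335,-0.3335,0.085); the foot and the cap agree to 1 mm. Now to a leaning hover by the amber slide.

Run:
```python
from h import *
M=pickM(np.radians(-29.),np.radians(40)); p=np.array([.505,.056,.045])-.14*M[:,2]
print(p); plan(p,M)
```

```text
[0.54862815 0.13470726 0.15224622]
1 {'x': np.float64(-0.48), 'y': np.float64(0.71), 'z': np.float64(0.3), 'wx': np.float64(0.16), 'wy': np.float64(0.43), 'wz': np.float64(-0.44)}
2 {'x': np.float64(-0.52), 'y': np.float64(0.68), 'z': np.float64(0.27), 'wx': np.float64(0.16), 'wy': np.float64(0.43), 'wz': np.float64(-0.44)}
3 {'x': np.float64(-0.57), 'y': np.float64(0.67), 'z': np.float64(0.23), 'wx': np.float64(0.16), 'wy': np.float64(0.43), 'wz': np.float64(-0.44)}
4 {'x': np.float64(-0.6), 'y': np.float64(0.65), 'z': np.float64(0.19), 'wx': np.float64(0.16), 'wy': np.float64(0.42), 'wz': np.float64(-0.44)}
5 {'x': np.float64(-0.64), 'y': np.float64(0.61), 'z': np.float64(0.15), 'wx': np.float64(0.16), 'wy': np.float64(0.43), 'wz': np.float64(-0.44)}
6 {'x': np.float64(-0.68), 'y': np.float64(0.59), 'z': np.float64(0.12), 'wx': np.float64(0.16), 'wy': np.float64(0.42), 'wz': np.float64(-0.44)}
7 {'x': np.float64(-0.7), 'y': np.float64(0.56), 'z': np.float64(0.07), 'wx': np.float64(0.16), 'wy': np.float64(0.42), 'wz': np.float64(-0.44)}
8 {'x': np.float64(-0.74), 'y': np.float64(0.5
[... 509 characters left out ...]
(0.42), 'wz': np.float64(-0.44)}
12 {'x': np.float64(-0.81), 'y': np.float64(0.38), 'z': np.float64(-0.14), 'wx': np.float64(0.15), 'wy': np.float64(0.43), 'wz': np.float64(-0.44)}
13 {'x': np.float64(-0.82), 'y': np.float64(0.34), 'z': np.float64(-0.17), 'wx': np.float64(0.16), 'wy': np.float64(0.42), 'wz': np.float64(-0.45)}
14 {'x': np.float64(-0.82), 'y': np.float64(0.3), 'z': np.float64(-0.22), 'wx': np.float64(0.15), 'wy': np.float64(0.43), 'wz': np.float64(-0.44)}
15 {'x': np.float64(-0.83), 'y': np.float64(0.26), 'z': np.float64(-0.26), 'wx': np.float64(0.16), 'wy': np.float64(0.42), 'wz': np.float64(-0.45)}
end [0.54862098 0.13473015 0.15214248] [ 3.14147967 -0.69805282 -2.0765536 ]
```

Call:
{"name": "apply_moves", "arguments": {"increments": [{"x": -0.5, "y": 0.7, "z": 0.3, "wx": 0.16, "wy": 0.43, "wz": -0.44, "fingers": 87}, {"x": -0.5, "y": 0.7, "z": 0.25, "wx": 0.16, "wy": 0.43, "wz": -0.44, "fingers": 87}, {"x": -0.55, "y": 0.65, "z": 0.25, "wx": 0.16, "wy": 0.43, "wz": -0.44, "fingers": 87}, {"x": -0.6, "y": 0.65, "z": 0.2, "wx": 0.16, "wy": 0.43, "wz": -0.44, "fingers": 87}, {"x": -0.65, "y": 0.6, "z": 0.15, "wx": 0.16, "wy": 0.43, "wz": -0.44, "fingers": 87}, {"x": -0.7, "y": 0.6, "z": 0.1, "wx": 0.16, "wy": 0.43, "wz": -0.44, "fingers": 87}, {"x": -0.7, "y": 0.55, "z": 0.05, "wx": 0.16, "wy": 0.43, "wz": -0.44, "fingers": 87}, {"x": -0.75, "y": 0.55, "z": 0.05, "wx": 0.16, "wy": 0.43, "wz": -0.44, "fingers": 87}, {"x": -0.75, "y": 0.5, "z": 0, "wx": 0.16, "wy": 0.43, "wz": -0.44, "fingers": 87}, {"x": -0.75, "y": 0.45, "z": -0.05, "wx": 0.16, "wy": 0.43, "wz": -0.44, "fingers": 87}]}}

```text
t: 1.88
tcp_pos: [0.5037, -0.0324, 0.2105]
eef_rot: [-3.079, -0.475, -2.347]
contact_force: [0.3, -0.4, 0.1]
grip_width: 0.0872
finger_force: 0.0
```

Call:
{"name": "apply_moves", "arguments": {"increments": [{"x": -0.8, "y": 0.4, "z": -0.1, "wx": 0.16, "wy": 0.43, "wz": -0.44, "fingers": 87}, {"x": -0.8, "y": 0.4, "z": -0.15, "wx": 0.16, "wy": 0.43, "wz": -0.44, "fingers": 87}, {"x": -0.8, "y": 0.35, "z": -0.15, "wx": 0.16, "wy": 0.43, "wz": -0.44, "fingers": 87}, {"x": -0.8, "y": 0.3, "z": -0.2, "wx": 0.16, "wy": 0.43, "wz": -0.44, "fingers": 87}, {"x": -0.8, "y": 0.25, "z": -0.25, "wx": 0.16, "wy": 0.43, "wz": -0.44, "fingers": 87}, {"x": 0, "y": 0, "z": 0, "wx": 0, "wy": 0, "wz": 0, "fingers": 87}, {"x": 0, "y": 0, "z": 0, "wx": 0, "wy": 0, "wz": 0, "fingers": 87}]}}

```text
t: 2.47
tcp_pos: [0.5448, 0.1297, 0.1483]
eef_rot: [3.135, -0.71, -2.076]
contact_force: [0.0, 0.0, -0.3]
grip_width: 0.0868
finger_force: 0.0
```

Run:
```python
from h import *
import pickle
c=calibration("wrist"); im=capture("wrist"); pickle.dump(c,open("w3.pkl","wb")); cv2.imwrite("pics/w3.png",im)
o=get_obs();print(o["t"],o["tcp_pos"],o["eef_rot"],o["joint_positions"])
v=cv2.resize(im[0:420,60:500],(629,600))
cv2.imwrite("pics/w3b.png",v)
```

```text
2.5167 [0.5447768  0.12850648 0.1497804 ] [ 3.13596017 -0.7080258  -2.07893109] [ 0.64970864  0.64071531 -0.07998999  0.25906204 -1.51871901 -1.26376251]
```

View pics/w3b.png

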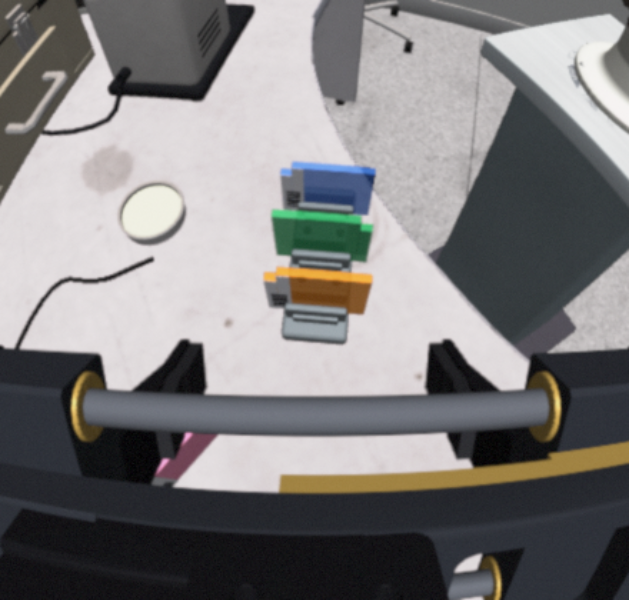

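The wrist view shows the amber slide nearest. Its grey frosted label with bars faces us at (277,292) of the enlarged crop, notch at its upper left (the far end), clear end at (371,275). So the label faces +y_s, as assumed. Next I'll measure its top edge.

Run:
```python
from h import *
import pickle
np.set_printoptions(precision=4,suppress=True)
w=pickle.load(open("w3.pkl","rb")); im=cv2.imread("pics/w3.png"); hsv=cv2.cvtColor(im,40)
m=cv2.inRange(hsv,(5,130,60),(20,255,255)); m[:180]=0;m[235:]=0;m[:,:230]=0;m[:,340:]=0
ys,xs=np.where(m); print(xs.min(),xs.max(),ys.min(),ys.max(),len(xs))
top=[(u,np.where(m[:,u])[0].min()-.5) for u in range(260,317)]
P=np.array([plane(w,u,v,.066,True)[:2] for u,v in top])
vx,vy,x0,y0=cv2.fitLine(P.astype(np.float32),cv2.DIST_HUBER,0,.001,.001).ravel()
d=np.array([vx,vy]);  d=d if vx>0 else -d; print("az",np.degrees(np.arctan2(d[1],d[0])),"pt",x0,y0,"res",np.std((P-[x0,y0])@[-d[1],d[0]]))
row={v:(np.where(m[v])[0].min(),np.where(m[v])[0].max()) for v in range(ys.min(),ys.max()+1)}; print(row)
```

```text
245 319 187 218 1437
az -34.92205 pt 0.49822083 0.053263966 res 0.0005007260973681261
{187: (np.int64(255), np.int64(257)), 188: (np.int64(254), np.int64(282)), 189: (np.int64(254), np.int64(295)), 190: (np.int64(253), np.int64(298)), 191: (np.int64(246), np.int64(306)), 192: (np.int64(245), np.int64(317)), 193: (np.int64(245), np.int64(319)), 194: (np.int64(245), np.int64(319)), 195: (np.int64(245), np.int64(319)), 196: (np.int64(250), np.int64(319)), 197: (np.int64(263), np.int64(319)), 198: (np.int64(263), np.int64(318)), 199: (np.int64(264), np.int64(318)), 200: (np.int64(264), np.int64(317)), 201: (np.int64(264), np.int64(317)), 202: (np.int64(264), np.int64(317)), 203: (np.int64(264), np.int64(317)), 204: (np.int64(264), np.int64(316)), 205: (np.int64(264), np.int64(316)), 206: (np.int64(264), np.int64(316)), 207: (np.int64(264), np.int64(316)), 208: (np.int64(264), np.int64(315)), 209: (np.int64(265), np.int64(315)), 210: (np.int64(265), np.int64(315)), 211: (np.int64(265), np.int64(315)), 212: (np.int64(276), np.int64(314)), 213: (np.int64(288), np.int64(314)), 214: (np.int64(299), np.int64(314)), 215: (np.int64(302), np.int64(314)), 216: (np.int64(303), np.int64(313)), 217: (np.int64(303), np.int64(313)), 218: (np.int64(304), np.int64(313))}
```

Run:
```python
from h import *
import pickle
np.set_printoptions(precision=4,suppress=True)
w=pickle.load(open("w3.pkl","rb")); s=calibration("scene");d=calibration("side")
for n,uv,z in [("near end back top",(319.5,191.5),.066),("near end label top",(319.8,194),.066),("notch inner back top",(254.5,186.5),.066),("notch inner label top",(253,190),.066),("notch outer back",(245,190.5),.058),("far bottom rack..",(244.5,196),.058)]:
    print(n,plane(w,*uv,z,True))
# rack and other slides: tops of green & blue back/label from crop
k=1.4286
for n,a in [("gL",(272,211)),("gR",(361,217)),("bL",(292,163)),("bR",(375,168))]: print(n,plane(w,60+a[0]/k,a[1]/k,.066,True))
# side view masks, amber top edge
for nm in ("pics/side0.png","pics/s1.png"):
    im=cv2.imread(nm); m=cv2.inRange(cv2.cvtColor(im,40),(5,110,60),(20,255,255)); m[:185]=0;m[225:]=0;m[:,:215]=0;m[:,260:]=0
    ys,xs=np.where(m); print(xs.min(),xs.max(),ys.min(),ys.max())
    cols=[(u,np.where(m[:,u])[0].min()-.5) for u in range(xs.min(),xs.max()+1)]; print([int(v+.5) for u,v in cols])
    P=np.array([plane(d,u,v,.066)[:2] for u,v in cols[2:-6]]); vx,vy,x0,y0=cv2.fitLine(P.astype(np.float32),cv2.DIST_HUBER,0,.001,.001).ravel(); print(np.degrees(np.arctan(vy/vx)),x0,y0, P[0],P[-1])
```

```text
near end back top [0.4734 0.0702 0.066 ]
near end label top [0.4745 0.0722 0.066 ]
notch inner back top [0.5181 0.04   0.066 ]
notch inner label top [0.5207 0.0423 0.066 ]
notch outer back [0.5255 0.0355 0.058 ]
far bottom rack.. [0.5282 0.04   0.058 ]
gL [0.5036 0.0036 0.066 ]
gR [0.4577 0.0342 0.066 ]
bL [ 0.4746 -0.0249  0.066 ]
bR [0.4283 0.0052 0.066 ]
224 247 193 215
[193, 193, 193, 194, 194, 194, 194, 195, 195, 195, 195, 195, 196, 196, 196, 196, 197, 197, 197, 197, 198, 201, 201, 201]
-35.51116 0.49841666 0.061905507 [0.4819 0.0749] [0.5137 0.051 ]
224 247 193 215
[193, 193, 193, 194, 194, 194, 194, 195, 195, 195, 195, 195, 196, 196, 196, 196, 197, 197, 197, 197, 198, 201, 201, 201]
-35.51116 0.49841666 0.061905507 [0.4819 0.0749] [0.5137 0.051 ]
```

Run:
```python
from h import *
M=pickM(np.radians(-34.),np.radians(40)); C=np.array([.500,.054,.041])
c,K=plan(C-.083*M[:,2],M); plan(C-.003*M[:,2],M,4,c,K)
```

```text
1 {'x': np.float64(-0.05), 'y': np.float64(-0.02), 'z': np.float64(0.7), 'wx': np.float64(-0.24), 'wy': np.float64(-0.05), 'wz': np.float64(0.31)}
2 {'x': np.float64(-0.04), 'y': np.float64(-0.05), 'z': np.float64(0.71), 'wx': np.float64(-0.23), 'wy': np.float64(-0.05), 'wz': np.float64(0.31)}
end [0.52987338 0.09800238 0.10449976] [-3.14140626 -0.69774119 -2.16406891]
1 {'x': np.float64(-0.0), 'y': np.float64(0.0), 'z': np.float64(0.5), 'wx': np.float64(-0.0), 'wy': np.float64(0.0), 'wz': np.float64(0.0)}
2 {'x': np.float64(-0.0), 'y': np.float64(0.0), 'z': np.float64(0.5), 'wx': np.float64(-0.0), 'wy': np.float64(0.0), 'wz': np.float64(0.0)}
3 {'x': np.float64(-0.0), 'y': np.float64(0.0), 'z': np.float64(0.5), 'wx': np.float64(-0.0), 'wy': np.float64(0.0), 'wz': np.float64(0.0)}
4 {'x': np.float64(-0.0), 'y': np.float64(0.0), 'z': np.float64(0.5), 'wx': np.float64(-0.0), 'wy': np.float64(0.0), 'wz': np.float64(0.0)}
end [0.50114969 0.05537827 0.04319613] [-3.14140626 -0.69774119 -2.16406891]
```

Call:
{"name": "apply_moves", "arguments": {"increments": [{"x": -0.05, "y": -0.02, "z": 0.7, "wx": -0.24, "wy": -0.05, "wz": 0.31, "fingers": 87}, {"x": -0.05, "y": -0.05, "z": 0.7, "wx": -0.24, "wy": -0.05, "wz": 0.31, "fingers": 87}, {"x": 0, "y": 0, "z": 0, "wx": 0, "wy": 0, "wz": 0, "fingers": 87}, {"x": 0, "y": 0, "z": 0, "wx": 0, "wy": 0, "wz": 0, "fingers": 87}]}}

```text
t: 2.85
tcp_pos: [0.53, 0.096, 0.1063]
eef_rot: [-3.142, -0.696, -2.168]
contact_force: [-0.5, -0.1, 0.5]
grip_width: 0.0871
finger_force: 0.0
```

Run:
```python
from h import *
import pickle
np.set_printoptions(precision=4,suppress=True)
w=calibration("wrist"); im=capture("wrist"); cv2.imwrite("pics/w4.png",im)
m=cv2.inRange(cv2.cvtColor(im,40),(5,130,60),(20,255,255)); m[:,:200]=0;m[:,380:]=0;m[:150]=0;m[300:]=0
n,l,st,_=cv2.connectedComponentsWithStats(m);k=1+np.argmax(st[1:,4]);m=(l==k)
ys,xs=np.where(m);print(st[k])
P=np.array([plane(w,u,np.where(m[:,u])[0].min()-.5,.066,True)[:2] for u in range(xs.min()+20,xs.max()-5)])
vx,vy,x0,y0=cv2.fitLine(P.astype(np.float32),cv2.DIST_HUBER,0,.001,.001).ravel();d=np.array([vx,vy])*np.sign(vx);az=np.degrees(np.arctan2(d[1],d[0]));nrm=np.array([-d[1],d[0]])
v=ys.min(); R_=[(i,np.where(m[i])[0].max()) for i in range(v,v+14)]; L_=[(i,np.where(m[i])[0].min()) for i in range(v,v+14)]; print(R_,L_)
u=max(r for _,r in R_)+.5; vv=[i for i,r in R_ if r==u-.5]; vv=np.mean(vv)
e=plane(w,u,vv,.066,True)[:2]; print("az",az,"near end",e,"origin",e+.032*d+0*nrm, "by line", (np.array([x0,y0])+nrm*.003))
M=pickM(np.radians(-34.),np.radians(40)); C=np.array([.500,.054,.041]); print(get_obs()["tcp_pos"]); plan(C-.003*M[:,2],M,4)
```

```text
[ 235  208   94   29 1924]
[(208, np.int64(326)), (209, np.int64(328)), (210, np.int64(328)), (211, np.int64(328)), (212, np.int64(328)), (213, np.int64(328)), (214, np.int64(328)), (215, np.int64(328)), (216, np.int64(327)), (217, np.int64(327)), (218, np.int64(326)), (219, np.int64(326)), (220, np.int64(325)), (221, np.int64(325))] [(208, np.int64(247)), (209, np.int64(246)), (210, np.int64(246)), (211, np.int64(246)), (212, np.int64(245)), (213, np.int64(236)), (214, np.int64(236)), (215, np.int64(236)), (216, np.int64(236)), (217, np.int64(235)), (218, np.int64(235)), (219, np.int64(258)), (220, np.int64(259)), (221, np.int64(259))]
az -34.247887 near end [0.4754 0.073 ] origin [0.5019 0.055 ] by line [0.4953 0.0591]
[0.5309 0.0971 0.107 ]
1 {'x': np.float64(-0.01), 'y': np.float64(0.01), 'z': np.float64(0.51), 'wx': np.float64(0.0), 'wy': np.float64(0.01), 'wz': np.float64(-0.01)}
2 {'x': np.float64(-0.01), 'y': np.float64(0.01), 'z': np.float64(0.51), 'wx': np.float64(0.0), 'wy': np.float64(0.01), 'wz': np.float64(-0.01)}
3 {'x': np.float64(-0.01), 'y': np.float64(0.01), 'z': np.float64(0.51), 'wx': np.float64(0.0), 'wy': np.float64(0.01), 'wz': np.float64(-0.0)}
4 {'x': np.float64(-0.01), 'y': np.float64(0.01), 'z': np.float64(0.51), 'wx': np.float64(0.0), 'wy': np.float64(0.01), 'wz': np.float64(-0.01)}
end [0.501  0.0557 0.0434] [ 3.1408 -0.6982 -2.1636]
```

Yaw is −34.2° and the centre is about (0.5015,0.055), which fits the fingers. Advancing 82 mm, then closing.

Call:
{"name": "apply_moves", "arguments": {"increments": [{"x": -0.02, "y": 0.0, "z": 0.5, "wx": 0, "wy": 0, "wz": 0, "fingers": 87}, {"x": -0.02, "y": 0.0, "z": 0.5, "wx": 0, "wy": 0, "wz": 0, "fingers": 87}, {"x": -0.02, "y": 0.0, "z": 0.5, "wx": 0, "wy": 0, "wz": 0, "fingers": 87}, {"x": -0.02, "y": 0.0, "z": 0.5, "wx": 0, "wy": 0, "wz": 0, "fingers": 87}, {"x": 0, "y": 0, "z": 0, "wx": 0, "wy": 0, "wz": 0, "fingers": 87}, {"x": 0, "y": 0, "z": 0, "wx": 0, "wy": 0, "wz": 0, "fingers": 87}]}}

```text
t: 3.4
tcp_pos: [0.504, 0.0581, 0.0434]
eef_rot: [-3.14, -0.694, -2.166]
contact_force: [0.6, 0.5, -0.4]
grip_width: 0.0871
finger_force: 0.0
```

Call:
{"name": "apply_moves", "arguments": {"increments": [{"x": 0, "y": 0, "z": 0, "wx": 0, "wy": 0, "wz": 0, "fingers": 72}, {"x": 0, "y": 0, "z": 0, "wx": 0, "wy": 0, "wz": 0, "fingers": 68}, {"x": 0, "y": 0, "z": 0, "wx": 0, "wy": 0, "wz": 0, "fingers": 66}, {"x": 0, "y": 0, "z": 0, "wx": 0, "wy": 0, "wz": 0, "fingers": 60}, {"x": 0, "y": 0, "z": 0, "wx": 0, "wy": 0, "wz": 0, "fingers": 55}, {"x": 0, "y": 0, "z": 0, "wx": 0, "wy": 0, "wz": 0, "fingers": 50}, {"x": 0, "y": 0, "z": 0, "wx": 0, "wy": 0, "wz": 0, "fingers": 50}]}}

```text
t: 3.98
tcp_pos: [0.5036, 0.0584, 0.0426]
eef_rot: [-3.14, -0.695, -2.165]
contact_force: [0.5, 1.7, 3.8]
grip_width: 0.0632
finger_force: 30.0
```

Run:
```python
from h import *
np.set_printoptions(precision=4,suppress=True)
o=get_obs();print({k:o[k] for k in("t","tcp_pos","eef_rot","joint_positions","contact_force","grip_width","finger_force")})
M=R.from_euler("xyz",o["eef_rot"]).as_matrix(); plan(o["tcp_pos"]+[0,0,.14],M,6)
im=cv2.resize(capture("wrist")[150:400,180:390],(504,600)); cv2.imwrite("pics/w5.png",im)
```

```text
{'t': 3.9833, 'tcp_pos': array([0.5036, 0.0584, 0.0426]), 'eef_rot': array([-3.1404, -0.6947, -2.1652]), 'joint_positions': array([ 0.576 ,  0.6928, -0.3154,  0.2693, -1.2285, -1.3487]), 'contact_force': array([0.467 , 1.741 , 3.8336]), 'grip_width': 0.0631660811151399, 'finger_force': 30.000488329678774}
1 {'x': np.float64(0.37), 'y': np.float64(-0.0), 'z': np.float64(-0.45), 'wx': np.float64(0.0), 'wy': np.float64(0.0), 'wz': np.float64(0.0)}
2 {'x': np.float64(0.38), 'y': np.float64(-0.0), 'z': np.float64(-0.45), 'wx': np.float64(0.0), 'wy': np.float64(0.0), 'wz': np.float64(0.0)}
3 {'x': np.float64(0.37), 'y': np.float64(-0.0), 'z': np.float64(-0.44), 'wx': np.float64(0.0), 'wy': np.float64(0.0), 'wz': np.float64(0.0)}
4 {'x': np.float64(0.37), 'y': np.float64(-0.0), 'z': np.float64(-0.45), 'wx': np.float64(0.0), 'wy': np.float64(0.0), 'wz': np.float64(0.0)}
5 {'x': np.float64(0.38), 'y': np.float64(-0.0), 'z': np.float64(-0.45), 'wx': np.float64(0.0), 'wy': np.float64(0.0), 'wz': np.float64(0.0)}
6 {'x': np.float64(0.37), 'y': np.float64(-0.0), 'z': np.float64(-0.45), 'wx': np.float64(0.0), 'wy': np.float64(0.0), 'wz': np.float64(0.0)}
end [0.5036 0.0585 0.1827] [-3.1404 -0.6947 -2.1652]
```

View pics/w5.png

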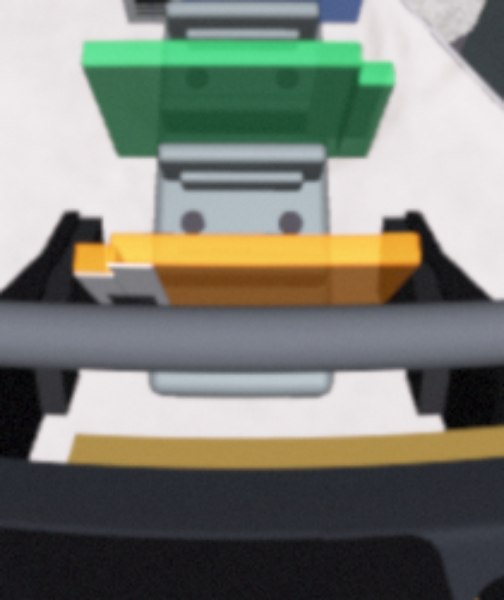

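The amber slide is pinched at both ends (63 mm opening, 30 N), with the label and notch on the left. Lifting.

Call:
{"name": "apply_moves", "arguments": {"increments": [{"x": 0.16, "y": 0, "z": -0.19, "wx": 0, "wy": 0, "wz": 0, "fingers": 50}, {"x": 0.16, "y": 0, "z": -0.19, "wx": 0, "wy": 0, "wz": 0, "fingers": 50}, {"x": 0.32, "y": 0, "z": -0.38, "wx": 0, "wy": 0, "wz": 0, "fingers": 50}, {"x": 0.32, "y": 0, "z": -0.38, "wx": 0, "wy": 0, "wz": 0, "fingers": 50}, {"x": 0.48, "y": 0, "z": -0.57, "wx": 0, "wy": 0, "wz": 0, "fingers": 50}, {"x": 0.48, "y": 0, "z": -0.57, "wx": 0, "wy": 0, "wz": 0, "fingers": 50}, {"x": 0.48, "y": 0, "z": -0.57, "wx": 0, "wy": 0, "wz": 0, "fingers": 50}, {"x": 0, "y": 0, "z": 0, "wx": 0, "wy": 0, "wz": 0, "fingers": 50}, {"x": 0, "y": 0, "z": 0, "wx": 0, "wy": 0, "wz": 0, "fingers": 50}]}}

```text
t: 4.78
tcp_pos: [0.503, 0.0576, 0.1933]
eef_rot: [-3.139, -0.691, -2.167]
contact_force: [-0.2, -0.3, 0.1]
grip_width: 0.0636
finger_force: 30.0
```

```bash
cat >> h.py <<'E'
S=np.array([.4335,-.3335,.085]); B=np.radians(48.1)
Mp=R.from_euler("xyz",[-3.1404,-.6947,-2.1652]).as_matrix()
rel=Mp.T@(np.array([.5015,.055,.041])-np.array([.5036,.0584,.0426]))  # slide mid-plane centre (x=0,z=25) in the tool
Ms=np.c_[[np.cos(np.radians(-34.2)),np.sin(np.radians(-34.2)),0],[-np.sin(np.radians(-34.2)),np.cos(np.radians(-34.2)),0],[0,0,1]]
Rel=Mp.T@Ms
xd=np.array([np.cos(B),np.sin(B),0]);yd=np.array([-xd[1],xd[0],0])
Sf=np.c_[-yd,[0,0,1],-xd]; Mf=Sf@Rel.T
def tcp_for(off): # TCP that puts the window at S+off
    return S+off+.008*(-yd)-Mf@rel
E
python3 - <<'E'
from h import *
np.set_printoptions(precision=4,suppress=True)
o=get_obs();print({k:o[k] for k in("t","tcp_pos","eef_rot","joint_positions","contact_force","grip_width","finger_force")})
print(rel,Mf,finM(B,np.radians(40)))
st=tcp_for(-.10*xd+[0,0,.06]); print(st,tcp_for(0))
plan(st,Mf)
E
```

```text
{'t': 4.7833, 'tcp_pos': array([0.503 , 0.0576, 0.1933]), 'eef_rot': array([-3.139 , -0.6908, -2.1673]), 'joint_positions': array([ 0.5761,  0.5039, -0.2005,  0.2525, -1.5184, -1.2705]), 'contact_force': array([-0.2278, -0.3074,  0.1186]), 'grip_width': 0.06356708403390038, 'finger_force': 30.000067516230047}
[ 0.002  -0.0002  0.0038] [[-0.4261 -0.7437  0.5151]
 [-0.4778  0.6685  0.5699]
 [-0.7682 -0.0033 -0.6401]] [[-0.4293 -0.7443  0.5116]
 [-0.4784  0.6678  0.5702]
 [-0.766   0.     -0.6428]]
[ 0.3715 -0.4143  0.149 ] [ 0.4383 -0.3399  0.089 ]
1 {'x': np.float64(0.52), 'y': np.float64(-0.24), 'z': np.float64(0.52), 'wx': np.float64(0.01), 'wy': np.float64(-0.93), 'wz': np.float64(0.09)}
2 {'x': np.float64(0.56), 'y': np.float64(-0.25), 'z': np.float64(0.46), 'wx': np.float64(0.01), 'wy': np.float64(-0.93), 'wz': np.float64(0.09)}
3 {'x': np.float64(0.6), 'y': np.float64(-0.25), 'z': np.float64(0.41), 'wx': np.float64(0.01), 'wy': np.float64(-0.93), 'wz': np.float64(0.09)}
4 {'x': np.float64(0.63), 'y': np.float64(-0.26), 'z': np.float64(0.35), 'wx': np.float64(0.01), 'wy': np.floa
[... 1152 characters left out ...]
01), 'wy': np.float64(-0.93), 'wz': np.float64(0.09)}
13 {'x': np.float64(0.66), 'y': np.float64(-0.32), 'z': np.float64(-0.26), 'wx': np.float64(0.01), 'wy': np.float64(-0.94), 'wz': np.float64(0.09)}
14 {'x': np.float64(0.62), 'y': np.float64(-0.32), 'z': np.float64(-0.31), 'wx': np.float64(0.01), 'wy': np.float64(-0.93), 'wz': np.float64(0.09)}
15 {'x': np.float64(0.58), 'y': np.float64(-0.33), 'z': np.float64(-0.38), 'wx': np.float64(0.01), 'wy': np.float64(-0.94), 'wz': np.float64(0.1)}
16 {'x': np.float64(0.54), 'y': np.float64(-0.33), 'z': np.float64(-0.43), 'wx': np.float64(0.01), 'wy': np.float64(-0.93), 'wz': np.float64(0.09)}
end [ 0.3716 -0.4142  0.149 ] [-3.1355  0.8757 -2.2983]
```

Run:
```python
from h import *
plan(tcp_for(-.10*xd+[0,0,.18]),Mf,20)
```

```text
1 {'x': np.float64(0.51), 'y': np.float64(-0.19), 'z': np.float64(0.3), 'wx': np.float64(0.01), 'wy': np.float64(-0.75), 'wz': np.float64(0.07)}
2 {'x': np.float64(0.53), 'y': np.float64(-0.2), 'z': np.float64(0.25), 'wx': np.float64(0.01), 'wy': np.float64(-0.75), 'wz': np.float64(0.07)}
3 {'x': np.float64(0.54), 'y': np.float64(-0.2), 'z': np.float64(0.22), 'wx': np.float64(0.01), 'wy': np.float64(-0.75), 'wz': np.float64(0.07)}
4 {'x': np.float64(0.56), 'y': np.float64(-0.21), 'z': np.float64(0.17), 'wx': np.float64(0.01), 'wy': np.float64(-0.75), 'wz': np.float64(0.07)}
5 {'x': np.float64(0.57), 'y': np.float64(-0.21), 'z': np.float64(0.13), 'wx': np.float64(0.01), 'wy': np.float64(-0.75), 'wz': np.float64(0.07)}
6 {'x': np.float64(0.57), 'y': np.float64(-0.21), 'z': np.float64(0.08), 'wx': np.float64(0.01), 'wy': np.float64(-0.75), 'wz': np.float64(0.07)}
7 {'x': np.float64(0.58), 'y': np.float64(-0.22), 'z': np.float64(0.04), 'wx': np.float64(0.01), 'wy': np.float64(-0.75), 'wz': np.float64(0.07)}
8 {'x': np.float64(0.58), 'y': np.float64(-0.22), 'z': np.float64(-0.01), 'wx': n
[... 1213 characters left out ...]
-0.74), 'wz': np.float64(0.08)}
17 {'x': np.float64(0.42), 'y': np.float64(-0.26), 'z': np.float64(-0.38), 'wx': np.float64(0.0), 'wy': np.float64(-0.75), 'wz': np.float64(0.07)}
18 {'x': np.float64(0.39), 'y': np.float64(-0.26), 'z': np.float64(-0.4), 'wx': np.float64(0.01), 'wy': np.float64(-0.74), 'wz': np.float64(0.07)}
19 {'x': np.float64(0.36), 'y': np.float64(-0.27), 'z': np.float64(-0.43), 'wx': np.float64(0.0), 'wy': np.float64(-0.75), 'wz': np.float64(0.08)}
20 {'x': np.float64(0.31), 'y': np.float64(-0.27), 'z': np.float64(-0.46), 'wx': np.float64(0.01), 'wy': np.float64(-0.74), 'wz': np.float64(0.07)}
end [ 0.37158804 -0.41430867  0.26909903] [-3.13591996  0.87586061 -2.29839314]
```

Call:
{"name": "apply_moves", "arguments": {"increments": [{"x": 0.5, "y": -0.2, "z": 0.3, "wx": 0, "wy": -0.75, "wz": 0.07, "fingers": 50}, {"x": 0.53, "y": -0.2, "z": 0.25, "wx": 0, "wy": -0.75, "wz": 0.07, "fingers": 50}, {"x": 0.54, "y": -0.2, "z": 0.2, "wx": 0, "wy": -0.75, "wz": 0.07, "fingers": 50}, {"x": 0.56, "y": -0.2, "z": 0.17, "wx": 0, "wy": -0.75, "wz": 0.07, "fingers": 50}, {"x": 0.57, "y": -0.2, "z": 0.13, "wx": 0, "wy": -0.75, "wz": 0.07, "fingers": 50}, {"x": 0.57, "y": -0.21, "z": 0.08, "wx": 0, "wy": -0.75, "wz": 0.07, "fingers": 50}, {"x": 0.58, "y": -0.22, "z": 0.04, "wx": 0, "wy": -0.75, "wz": 0.07, "fingers": 50}, {"x": 0.58, "y": -0.22, "z": 0, "wx": 0, "wy": -0.75, "wz": 0.07, "fingers": 50}, {"x": 0.58, "y": -0.23, "z": -0.05, "wx": 0, "wy": -0.75, "wz": 0.07, "fingers": 50}, {"x": 0.56, "y": -0.23, "z": -0.1, "wx": 0, "wy": -0.75, "wz": 0.07, "fingers": 50}]}}

```text
t: 5.62
tcp_pos: [0.4352, -0.1781, 0.2292]
eef_rot: [-3.121, 0.094, -2.231]
contact_force: [0.5, -0.6, -0.9]
grip_width: 0.0639
finger_force: 30.0
```

Call:
{"name": "apply_moves", "arguments": {"increments": [{"x": 0.56, "y": -0.24, "z": -0.14, "wx": 0, "wy": -0.75, "wz": 0.07, "fingers": 50}, {"x": 0.54, "y": -0.24, "z": -0.18, "wx": 0, "wy": -0.75, "wz": 0.07, "fingers": 50}, {"x": 0.53, "y": -0.24, "z": -0.22, "wx": 0, "wy": -0.75, "wz": 0.07, "fingers": 50}, {"x": 0.5, "y": -0.25, "z": -0.27, "wx": 0, "wy": -0.75, "wz": 0.07, "fingers": 50}, {"x": 0.48, "y": -0.25, "z": -0.3, "wx": 0, "wy": -0.75, "wz": 0.07, "fingers": 50}, {"x": 0.45, "y": -0.26, "z": -0.33, "wx": 0, "wy": -0.75, "wz": 0.07, "fingers": 50}, {"x": 0.42, "y": -0.26, "z": -0.38, "wx": 0, "wy": -0.75, "wz": 0.07, "fingers": 50}, {"x": 0.39, "y": -0.26, "z": -0.4, "wx": 0, "wy": -0.75, "wz": 0.07, "fingers": 50}, {"x": 0.36, "y": -0.27, "z": -0.43, "wx": 0, "wy": -0.75, "wz": 0.07, "fingers": 50}, {"x": 0.31, "y": -0.27, "z": -0.46, "wx": 0, "wy": -0.75, "wz": 0.07, "fingers": 50}]}}

```text
t: 6.45
tcp_pos: [0.3711, -0.4149, 0.2656]
eef_rot: [3.119, 0.882, -2.314]
contact_force: [1.3, 0.3, 0.1]
grip_width: 0.0635
finger_force: 30.0
```

Run:
```python
from h import *
np.set_printoptions(precision=4,suppress=True)
o=get_obs();print({k:o[k] for k in("t","tcp_pos","eef_rot","joint_positions","grip_width","finger_force")})
plan(tcp_for(-.09*xd),Mf,8)
```

```text
{'t': 6.45, 'tcp_pos': array([ 0.3711, -0.4149,  0.2656]), 'eef_rot': array([ 3.1195,  0.8823, -2.3145]), 'joint_positions': array([-1.024 ,  0.437 ,  0.1668, -0.8286, -1.6276,  0.3857]), 'grip_width': 0.06351850318497412, 'finger_force': 29.99978711362928}
1 {'x': np.float64(0.41), 'y': np.float64(-0.01), 'z': np.float64(0.38), 'wx': np.float64(0.02), 'wy': np.float64(0.01), 'wz': np.float64(-0.01)}
2 {'x': np.float64(0.4), 'y': np.float64(-0.0), 'z': np.float64(0.37), 'wx': np.float64(0.02), 'wy': np.float64(0.01), 'wz': np.float64(-0.01)}
3 {'x': np.float64(0.4), 'y': np.float64(-0.01), 'z': np.float64(0.38), 'wx': np.float64(0.02), 'wy': np.float64(0.01), 'wz': np.float64(-0.01)}
4 {'x': np.float64(0.41), 'y': np.float64(-0.0), 'z': np.float64(0.38), 'wx': np.float64(0.02), 'wy': np.float64(0.01), 'wz': np.float64(-0.01)}
5 {'x': np.float64(0.4), 'y': np.float64(-0.01), 'z': np.float64(0.38), 'wx': np.float64(0.02), 'wy': np.float64(0.01), 'wz': np.float64(-0.01)}
6 {'x': np.float64(0.4), 'y': np.float64(0.0), 'z': np.float64(0.37), 'wx': np.float64(0.02), 'wy': np.float64(0.0), 'wz': np.float64(-0.01)}
7 {'x': np.float64(0.41), 'y': np.float64(0.0), 'z': np.float64(0.38), 'wx': np.float64(0.01), 'wy': np.float64(0.01), 'wz': np.float64(-0.02)}
8 {'x': np.float64(0.4), 'y': np.float64(0.0), 'z': np.float64(0.38), 'wx': np.float64(0.02), 'wy': np.float64(0.0), 'wz': np.float64(-0.01)}
end [ 0.3782 -0.407   0.089 ] [-3.1365  0.8761 -2.2996]
```

Call:
{"name": "apply_moves", "arguments": {"increments": [{"x": 0.4, "y": 0, "z": 0.38, "wx": 0.02, "wy": 0.01, "wz": -0.01, "fingers": 50}, {"x": 0.4, "y": 0, "z": 0.38, "wx": 0.02, "wy": 0.01, "wz": -0.01, "fingers": 50}, {"x": 0.4, "y": 0, "z": 0.38, "wx": 0.02, "wy": 0.01, "wz": -0.01, "fingers": 50}, {"x": 0.4, "y": 0, "z": 0.38, "wx": 0.02, "wy": 0.01, "wz": -0.01, "fingers": 50}, {"x": 0.4, "y": 0, "z": 0.38, "wx": 0.02, "wy": 0.01, "wz": -0.01, "fingers": 50}, {"x": 0.4, "y": 0, "z": 0.38, "wx": 0.02, "wy": 0, "wz": -0.01, "fingers": 50}, {"x": 0.4, "y": 0, "z": 0.38, "wx": 0.02, "wy": 0, "wz": -0.01, "fingers": 50}, {"x": 0.4, "y": 0, "z": 0.38, "wx": 0, "wy": 0, "wz": 0, "fingers": 50}, {"x": 0, "y": 0, "z": 0, "wx": 0, "wy": 0, "wz": 0, "fingers": 50}, {"x": 0, "y": 0, "z": 0, "wx": 0, "wy": 0, "wz": 0, "fingers": 50}]}}

```text
t: 7.28
tcp_pos: [0.3783, -0.4041, 0.0887]
eef_rot: [3.139, 0.874, -2.305]
contact_force: [0.2, 0.1, 0.2]
grip_width: 0.0637
finger_force: 30.0
```

Run:
```python
from h import *
import pickle
np.set_printoptions(precision=4,suppress=True)
o=get_obs();print({k:o[k] for k in("t","tcp_pos","eef_rot","grip_width","finger_force")})
w=calibration("wrist");im=capture("wrist");cv2.imwrite("pics/w6.png",im);pickle.dump(w,open("w6.pkl","wb"));sd=capture("side");cv2.imwrite("pics/s6.png",sd);d=calibration("side")
A=cv2.resize(im[100:400,100:470],(493,400)); Bc=cv2.resize(sd[230:390,150:270],(300,400))
cv2.imwrite("pics/v6.png",np.hstack([A,Bc]))
M=R.from_euler("xyz",o["eef_rot"]).as_matrix(); c=o["tcp_pos"]+M@rel; s=M@Rel; print("slide centre",c,"\n",s, "window rel spot",np.c_[xd,yd,[0,0,1]].T@(c-.008*s[:,0]-S))
for n,q in [("x-32 z0",(-32,3,0)),("x32 z0",(32,3,0)),("x32 z42",(32,3,42)),("x24 z50",(24,3,50)),("x-32 z50",(-32,3,50)),("x16 z50",(16,3,50)),("x16 z0",(16,3,0))]:
    p=c+s@(np.array(q)-[0,0,25])/1000; print(n,"wrist",proj(w,p,True),"side",proj(d,p))
```

```text
{'t': 7.2833, 'tcp_pos': array([ 0.3783, -0.4041,  0.0887]), 'eef_rot': array([ 3.1388,  0.8736, -2.3051]), 'grip_width': 0.06365863107598688, 'finger_force': 30.000084461644292}
slide centre [ 0.3795 -0.403   0.0847] 
 [[ 0.7444  0.0054 -0.6678]
 [-0.6678 -0.0015 -0.7444]
 [-0.0051  1.      0.0025]] window rel spot [-0.0878  0.0018 -0.0003]
x-32 z0 wrist [335.6528 283.0741] side [197.702 337.935]
x32 z0 wrist [223.8282 282.7703] side [232.9303 355.4364]
x32 z42 wrist [208.2637 266.8548] side [216.9043 376.6031]
x24 z50 wrist [222.5921 263.259 ] side [208.9762 378.3531]
x-32 z50 wrist [354.3074 263.1599] side [177.2798 361.462 ]
x16 z50 wrist [241.2389 263.6385] side [204.3169 375.8701]
x16 z0 wrist [251.545  283.4215] side [223.8813 350.9409]
```

View pics/v6.png

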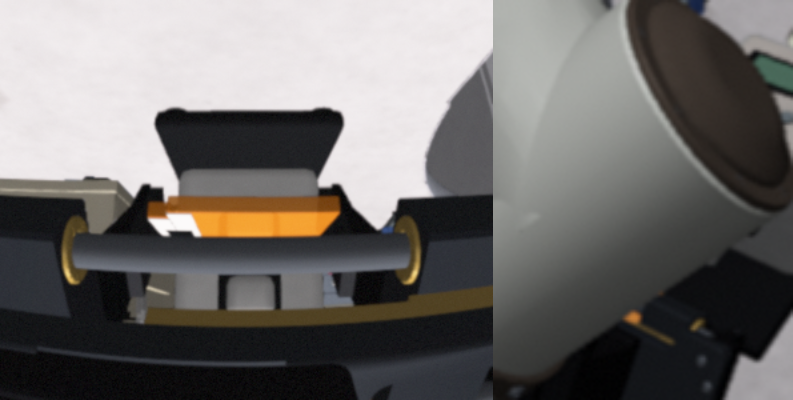

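In the left half, the wrist view is upside down (the camera is now under the tool axis). The amber slide lies level, frosted end at (180,222) on the picture's left, which is the true right. The lamp nose and foot are beyond it at (250,185). In the right half, the arm hides most of the side view. Before inserting, I'll check the held edge against its prediction.

Run:
```python
from h import *
import pickle
np.set_printoptions(precision=4,suppress=True)
w=pickle.load(open("w6.pkl","rb"));im=cv2.imread("pics/w6.png")
hsv=cv2.cvtColor(im,40)
for u in (265,285,305,330): print(u,[(v,*map(int,hsv[v,u])) for v in range(244,284,2)])
o=get_obs();M=R.from_euler("xyz",o["eef_rot"]).as_matrix(); c=o["tcp_pos"]+M@rel; s=M@Rel
for q in [(0,3,50),(0,-3,50),(-20,3,50),(-20,-3,50),(0,3,40)]: print(q,proj(w,c+s@(np.array(q)-[0,0,25])/1000,True))
# nose: lamp nose front edges and detector nose
for q in [(-66,13,75),(-66,-13,75),(-66,13,57),(-66,-13,57),(-66,13,95),(-66,-13,95),(-80,56,16),(-80,-56,16)]:
    q=np.array(q)/1000; print(q,proj(w,[*(S[:2]+(q[0]+.055)*xd[:2]+q[1]*yd[:2]),q[2]],True))
plan(tcp_for(0*xd),Mf,8)
```

```text
265 [(244, 165, 4, 121), (246, 14, 28, 119), (248, 14, 172, 126), (250, 15, 194, 134), (252, 15, 195, 136), (254, 15, 189, 136), (256, 15, 200, 138), (258, 15, 193, 172), (260, 16, 200, 239), (262, 17, 213, 241), (264, 17, 217, 240), (266, 17, 218, 239), (268, 16, 213, 240), (270, 16, 214, 240), (272, 16, 214, 239), (274, 17, 218, 239), (276, 15, 213, 225), (278, 10, 113, 77), (280, 114, 26, 49), (282, 108, 26, 50)]
285 [(244, 150, 2, 117), (246, 11, 18, 115), (248, 14, 173, 124), (250, 14, 193, 135), (252, 15, 200, 135), (254, 15, 196, 135), (256, 15, 201, 136), (258, 15, 199, 163), (260, 16, 198, 238), (262, 17, 205, 245), (264, 17, 201, 246), (266, 17, 202, 245), (268, 17, 203, 246), (270, 17, 200, 246), (272, 18, 202, 246), (274, 18, 197, 248), (276, 17, 194, 241), (278, 12, 120, 87), (280, 126, 28, 46), (282, 114, 25, 51)]
305 [(244, 90, 2, 117), (246, 15, 18, 115), (248, 13, 153, 125), (250, 15, 190, 134), (252, 15, 197, 133), (254, 14, 196, 135), (256, 15, 197, 137), (258, 15, 199, 159), (260, 16, 211, 231), (262, 16, 213, 240), (264, 17, 216, 241), (266, 17, 212, 241), (268, 
[... 1592 characters left out ...]
 np.float64(-0.0), 'wy': np.float64(-0.0), 'wz': np.float64(0.0)}
5 {'x': np.float64(-0.17), 'y': np.float64(-0.0), 'z': np.float64(0.22), 'wx': np.float64(-0.0), 'wy': np.float64(-0.01), 'wz': np.float64(0.0)}
6 {'x': np.float64(-0.18), 'y': np.float64(-0.0), 'z': np.float64(0.21), 'wx': np.float64(-0.0), 'wy': np.float64(-0.0), 'wz': np.float64(0.0)}
7 {'x': np.float64(-0.17), 'y': np.float64(-0.0), 'z': np.float64(0.22), 'wx': np.float64(-0.0), 'wy': np.float64(-0.01), 'wz': np.float64(0.0)}
8 {'x': np.float64(-0.17), 'y': np.float64(-0.0), 'z': np.float64(0.22), 'wx': np.float64(-0.0), 'wy': np.float64(-0.0), 'wz': np.float64(0.01)}
end [ 0.4383 -0.3398  0.0889] [-3.1364  0.8759 -2.2995]
```

```bash
cat > edge.py <<'E'
from h import *
np.set_printoptions(precision=4,suppress=True)
def cross(col,lo,hi,th):  # subpixel first crossing
    for v in range(lo,hi):
        a,b=col[v],col[v+1]
        if (a-th)*(b-th)<=0 and a!=b: return v+(th-a)/(b-a)
def meas(im):
    h=cv2.cvtColor(im,40).astype(float); out={}
    s=np.median(h[:,270:320,1],1); v=np.median(h[:,270:320,2],1)
    out["z50 y-3"]=cross(s,235,270,100); a=out["z50 y-3"]; out["z50 y+3"]=cross(v,int(a)+4,int(a)+25,187)
    s=np.median(h[:,213:219,1],1); v=np.median(h[:,213:219,2],1)
    out["z42 y-3"]=cross(s,235,275,100); a=out["z42 y-3"]; out["z42 y+3"]=cross(v,int(a)+4,int(a)+25,187) if a else None
    return out
E
python3 - <<'E'
from edge import *
w=calibration("wrist");o=get_obs();im=capture("wrist");cv2.imwrite("pics/w7.png",im)
print(o["tcp_pos"],o["eef_rot"]); print(meas(im)); print("w6",meas(cv2.imread("pics/w6.png")))
b=cv2.imread("pics/w5.png"); b=cv2.resize(b,(210,250),interpolation=cv2.INTER_AREA); f=np.zeros((420,560,3),np.uint8); f[150:400,180:390]=b
h=cv2.cvtColor(f,40); print("w5",[(v,int(np.median(h[v,270:320,1])),int(np.median(h[v,270:320,2]))) for v in range(242,266)])
M=R.from_euler("xyz",o["eef_rot"]).as_matrix(); c=o["tcp_pos"]+M@rel
for dl in (-8,-4,0,4,8,12):
    s=M@Rel@R.from_euler("x",dl,degrees=True).as_matrix()
    print(dl,[round(proj(w,c+s@(np.array(q)-[0,0,25])/1000,True)[1],1) for q in [(-5,-3,50),(-5,3,50),(28,-3,42),(28,3,42)]],"dv/mm along y_s,z_s",[np.round(proj(w,c+s@(np.array([-5,0,25])/1000)+s@e*.001,True)[1]-proj(w,c+s@(np.array([-5,0,25])/1000),True)[1],2) for e in np.eye(3)[1:]])
E
```

```text
[ 0.3791 -0.4056  0.091 ] [-3.1352  0.8717 -2.2979]
{'z50 y-3': np.float64(247.2405063291139), 'z50 y+3': np.float64(258.5), 'z42 y-3': np.float64(249.61926605504587), 'z42 y+3': np.float64(262.1896551724138)}
w6 {'z50 y-3': np.float64(247.2638036809816), 'z50 y+3': np.float64(258.50515463917526), 'z42 y-3': np.float64(249.72081218274113), 'z42 y+3': np.float64(262.2413793103448)}
w5 [(242, 22, 196), (243, 22, 196), (244, 22, 196), (245, 18, 194), (246, 8, 188), (247, 79, 212), (248, 149, 236), (249, 176, 246), (250, 179, 248), (251, 178, 248), (252, 176, 248), (253, 176, 248), (254, 176, 248), (255, 177, 247), (256, 177, 247), (257, 174, 247), (258, 173, 247), (259, 179, 241), (260, 186, 216), (261, 185, 169), (262, 182, 138), (263, 185, 127), (264, 192, 122), (265, 201, 117)]
-8 [np.float64(258.1), np.float64(272.3), np.float64(259.2), np.float64(272.4)] dv/mm along y_s,z_s [np.float64(2.36), np.float64(-0.2)]
-4 [np.float64(254.1), np.float64(268.1), np.float64(256.7), np.float64(269.7)] dv/mm along y_s,z_s [np.float64(2.34), np.float64(-0.39)]
0 [np.float64(250.2), np.float64(264.0), np.float64(254.2), np.float64(267.1)] dv/mm along y_s,z_s [np.float64(2.29), np.float64(-0.58)]
4 [np.float64(246.5), np.float64(259.8), np.float64(251.9), np.float64(264.4)] dv/mm along y_s,z_s [np.float64(2.23), np.float64(-0.77)]
8 [np.float64(242.9), np.float64(255.8), np.float64(249.6), np.float64(261.8)] dv/mm along y_s,z_s [np.float64(2.15), np.float64(-0.94)]
12 [np.float64(239.6), np.float64(251.9), np.float64(247.5), np.float64(259.2)] dv/mm along y_s,z_s [np.float64(2.06), np.float64(-1.11)]
```

Run:
```python
from edge import *
w=calibration("wrist");o=get_obs();im=cv2.imread("pics/w7.png");g=cv2.cvtColor(im,6).astype(int)
print([(v,int(np.median(g[v,270:300]))) for v in range(176,250,2)])
for z in (0,.016): print(z,proj(w,[*(S[:2]-.025*xd[:2]),z],True))
for q in [(-66,57),(-66,75)]: print(q,proj(w,[*(S[:2]+(q[0]+55)/1000*xd[:2]),q[1]/1000],True))
r=g[235]; print("row235",[(u,r[u]) for u in range(225,345,4)])
print([proj(w,[*(S[:2]+(x+.055)*xd[:2]+y*yd[:2]),.057],True) for x in (-.066,) for y in (.013,-.013)])
print(o["tcp_pos"]); plan(tcp_for(-.035*xd+np.array([0,0,.001])),Mf,5)
```

```text
[(176, 233), (178, 232), (180, 164), (182, 31), (184, 14), (186, 17), (188, 20), (190, 25), (192, 30), (194, 33), (196, 34), (198, 33), (200, 33), (202, 33), (204, 32), (206, 33), (208, 33), (210, 33), (212, 33), (214, 33), (216, 34), (218, 33), (220, 33), (222, 33), (224, 53), (226, 98), (228, 107), (230, 114), (232, 117), (234, 117), (236, 118), (238, 117), (240, 118), (242, 117), (244, 118), (246, 114), (248, 91)]
0 [291.0329 175.788 ]
0.016 [291.2284 194.3282]
(-66, 57) [291.077  251.8014]
(-66, 75) [291.1858 275.276 ]
row235 [(225, np.int64(237)), (229, np.int64(237)), (233, np.int64(236)), (237, np.int64(118)), (241, np.int64(115)), (245, np.int64(118)), (249, np.int64(119)), (253, np.int64(118)), (257, np.int64(117)), (261, np.int64(117)), (265, np.int64(114)), (269, np.int64(117)), (273, np.int64(120)), (277, np.int64(117)), (281, np.int64(119)), (285, np.int64(118)), (289, np.int64(118)), (293, np.int64(117)), (297, np.int64(117)), (301, np.int64(115)), (305, np.int64(117)), (309, np.int64(117)), (313, np.int64(117)), (317, np.int64(119)), (321, np.int64(117)), (325, np.int6
[... 260 characters left out ...]
np.float64(-0.0), 'wy': np.float64(-0.01), 'wz': np.float64(0.0)}
2 {'x': np.float64(-0.16), 'y': np.float64(0.0), 'z': np.float64(0.21), 'wx': np.float64(-0.0), 'wy': np.float64(-0.01), 'wz': np.float64(0.0)}
3 {'x': np.float64(-0.17), 'y': np.float64(0.0), 'z': np.float64(0.21), 'wx': np.float64(-0.0), 'wy': np.float64(-0.01), 'wz': np.float64(0.01)}
4 {'x': np.float64(-0.16), 'y': np.float64(0.0), 'z': np.float64(0.21), 'wx': np.float64(-0.01), 'wy': np.float64(-0.01), 'wz': np.float64(0.0)}
5 {'x': np.float64(-0.17), 'y': np.float64(0.0), 'z': np.float64(0.21), 'wx': np.float64(-0.0), 'wy': np.float64(-0.01), 'wz': np.float64(0.01)}
end [ 0.4151 -0.366   0.09  ] [-3.1365  0.8765 -2.2995]
```

The view agrees with the measured foot position. Inserting the first part of the way.

Call:
{"name": "apply_moves", "arguments": {"increments": [{"x": -0.17, "y": 0, "z": 0.21, "wx": 0, "wy": -0.01, "wz": 0, "fingers": 50}, {"x": -0.17, "y": 0, "z": 0.21, "wx": 0, "wy": -0.01, "wz": 0, "fingers": 50}, {"x": -0.17, "y": 0, "z": 0.21, "wx": 0, "wy": 0, "wz": 0, "fingers": 50}, {"x": 0, "y": 0, "z": 0, "wx": 0, "wy": 0, "wz": 0, "fingers": 50}, {"x": 0, "y": 0, "z": 0, "wx": 0, "wy": 0, "wz": 0, "fingers": 50}]}}

```text
t: 7.85
tcp_pos: [0.4014, -0.3802, 0.0902]
eef_rot: [-3.135, 0.874, -2.296]
contact_force: [-0.0, 0.9, 0.0]
grip_width: 0.0636
finger_force: 30.0
```

```bash
cat > avg.py <<'E'
from h import *
np.set_printoptions(precision=4,suppress=True)
def avg(n=10):
    P,E=[],[]
    for i in range(n):
        o=get_obs();P.append(o["tcp_pos"]);E.append(R.from_euler("xyz",o["eef_rot"]));capture("wrist")
    return np.mean(P,0),R.concatenate(E).mean().as_matrix(),np.std(P,0),o
def report(p,M):
    c=p+M@rel;s=M@Rel;D=np.c_[xd,yd,[0,0,1]]
    print("window rel spot mm",1000*D.T@(c-.008*s[:,0]-S),"slide axes in dens\n",D.T@s)
E
python3 - <<'E'
from avg import *
p,M,sd,o=avg();print(p,sd,o["t"],o["contact_force"],o["grip_width"]);report(p,M)
plan(tcp_for(np.array([0,0,.001])),Mf,8,p,M)
E
```

```text
[ 0.4008 -0.3811  0.0898] [0.0003 0.0004 0.0002] 8.3 [-0.5597 -0.2554 -0.6104] 0.06339372527599448
window rel spot mm [-55.726    0.3816   0.7648] slide axes in dens
 [[ 0.0001  0.0022 -1.    ]
 [-1.      0.0003 -0.0001]
 [ 0.0003  1.      0.0022]]
1 {'x': np.float64(-0.11), 'y': np.float64(-0.0), 'z': np.float64(0.13), 'wx': np.float64(-0.0), 'wy': np.float64(-0.0), 'wz': np.float64(0.0)}
2 {'x': np.float64(-0.11), 'y': np.float64(-0.0), 'z': np.float64(0.14), 'wx': np.float64(-0.0), 'wy': np.float64(-0.0), 'wz': np.float64(0.0)}
3 {'x': np.float64(-0.12), 'y': np.float64(-0.0), 'z': np.float64(0.13), 'wx': np.float64(-0.0), 'wy': np.float64(-0.0), 'wz': np.float64(0.0)}
4 {'x': np.float64(-0.11), 'y': np.float64(-0.0), 'z': np.float64(0.13), 'wx': np.float64(-0.0), 'wy': np.float64(-0.0), 'wz': np.float64(0.0)}
5 {'x': np.float64(-0.11), 'y': np.float64(-0.01), 'z': np.float64(0.14), 'wx': np.float64(-0.0), 'wy': np.float64(-0.01), 'wz': np.float64(0.0)}
6 {'x': np.float64(-0.11), 'y': np.float64(0.0), 'z': np.float64(0.13), 'wx': np.float64(-0.0), 'wy': np.float64(-0.0), 'wz': np.float64(0.0)}
7 {'x': np.float64(-0.12), 'y': np.float64(0.0), 'z': np.float64(0.13), 'wx': np.float64(-0.0), 'wy': np.float64(-0.01), 'wz': np.float64(0.0)}
8 {'x': np.float64(-0.11), 'y': np.float64(0.0), 'z': np.float64(0.13), 'wx': np.float64(-0.0), 'wy': np.float64(-0.0), 'wz': np.float64(0.0)}
end [ 0.4382 -0.34    0.0902] [-3.1361  0.876  -2.2986]
```

Call:
{"name": "apply_moves", "arguments": {"increments": [{"x": -0.11, "y": 0, "z": 0.13, "wx": 0, "wy": 0, "wz": 0, "fingers": 50}, {"x": -0.11, "y": 0, "z": 0.13, "wx": 0, "wy": 0, "wz": 0, "fingers": 50}, {"x": -0.11, "y": 0, "z": 0.13, "wx": 0, "wy": 0, "wz": 0, "fingers": 50}, {"x": -0.11, "y": 0, "z": 0.13, "wx": 0, "wy": 0, "wz": 0, "fingers": 50}, {"x": -0.11, "y": 0, "z": 0.13, "wx": 0, "wy": 0, "wz": 0, "fingers": 50}, {"x": 0, "y": 0, "z": 0, "wx": 0, "wy": 0, "wz": 0, "fingers": 50}]}}

```text
t: 8.85
tcp_pos: [0.4245, -0.3543, 0.0901]
eef_rot: [-3.136, 0.875, -2.297]
contact_force: [-0.2, 0.6, -0.9]
grip_width: 0.0634
finger_force: 30.0
```

Call:
{"name": "apply_moves", "arguments": {"increments": [{"x": -0.11, "y": 0, "z": 0.13, "wx": 0, "wy": 0, "wz": 0, "fingers": 50}, {"x": -0.11, "y": 0, "z": 0.13, "wx": 0, "wy": 0, "wz": 0, "fingers": 50}, {"x": -0.11, "y": 0, "z": 0.13, "wx": 0, "wy": 0, "wz": 0, "fingers": 50}, {"x": 0, "y": 0, "z": 0, "wx": 0, "wy": 0, "wz": 0, "fingers": 50}, {"x": 0, "y": 0, "z": 0, "wx": 0, "wy": 0, "wz": 0, "fingers": 50}]}}

```text
t: 9.27
tcp_pos: [0.4374, -0.3402, 0.09]
eef_rot: [-3.136, 0.874, -2.298]
contact_force: [0.1, 0.3, -0.8]
grip_width: 0.0636
finger_force: 30.0
```

Run:
```python
from avg import *
from edge import meas
p,M,sd,o=avg();print(p,sd,o["t"],o["contact_force"],o["grip_width"],o["finger_force"]);report(p,M)
w=calibration("wrist");im=capture("wrist");cv2.imwrite("pics/w8.png",im);print(meas(im))
sc=capture("scene");si=capture("side");cv2.imwrite("pics/sc8.png",sc)
q=proj(calibration("scene"),S).astype(int);q2=proj(calibration("side"),S).astype(int);print(q,q2)
def crop(a,q,h=60,wd=60,W=260):
    y0,x0=max(0,min(420-2*h,q[1]-h)),max(0,min(560-2*wd,q[0]-wd)); return cv2.resize(a[y0:y0+2*h,x0:x0+2*wd],(W,W),interpolation=2)
cv2.imwrite("pics/v8.png",np.hstack([crop(im,(280,250),100,100,268),crop(sc,q,W=268),crop(si,q2,W=264 if 0 else 268)[:, :260]]))
```

```text
[ 0.4371 -0.3407  0.09  ] [0.0001 0.0002 0.    ] 9.7167 [ 0.4075 -0.007   0.3098] 0.06365799201217748 30.000039478763938
window rel spot mm [-1.3719  0.3177  0.9787] slide axes in dens
 [[-0.0001  0.0022 -1.    ]
 [-1.      0.0001  0.0001]
 [ 0.0001  1.      0.0022]]
{'z50 y-3': np.float64(247.26470588235293), 'z50 y+3': np.float64(258.03614457831327), 'z42 y-3': np.float64(249.66304347826087), 'z42 y+3': np.float64(261.9875)}
[398 184] [233 318]
```

View pics/v8.png

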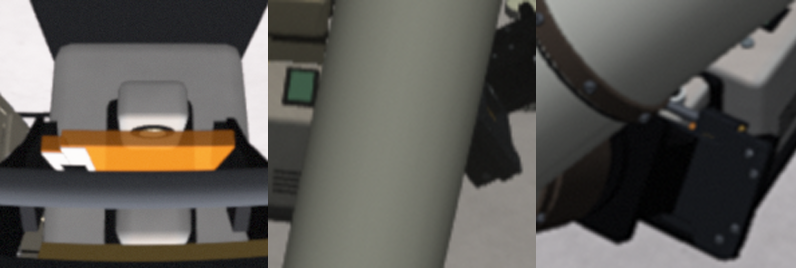

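The left panel shows the amber slide reaching in between the noses. The lamp nose is centred at crop x ≈ 153, behind the clear glass, which spans 90 to 234. The label is on the picture's left, the true right, and there is no contact force. One lateral check of the nose against its prediction, then I hand in.

Run:
```python
from avg import *
w=calibration("wrist");im=cv2.imread("pics/w8.png");D=lambda x,y,z:np.array([*(S[:2]+(x+55)/1000*xd[:2]+y/1000*yd[:2]),z/1000])
for q in [(-66,13,66),(-66,-13,66),(-66,13,57),(-66,0,75),(-66,0,100)]: print(q,proj(w,D(*q),True))
g=cv2.cvtColor(im,6).astype(int)
for v in (222,230): print(v,[(u,g[v,u]) for u in range(256,330,3)])
o=get_obs();M=R.from_euler("xyz",o["eef_rot"]).as_matrix();c=o["tcp_pos"]+M@rel
for q in [(-32,3,50),(24,3,50),(16,3,42),(-8,0,25)]: print(q,proj(w,c+M@Rel@(np.array(q)-[0,0,25])/1000,True))
```

```text
(-66, 13, 66) [321.8259 224.8977]
(-66, -13, 66) [268.6057 224.8891]
(-66, 13, 57) [321.0156 207.9614]
(-66, 0, 75) [295.5511 242.6239]
(-66, 0, 100) [296.0969 294.6253]
222 [(256, np.int64(124)), (259, np.int64(122)), (262, np.int64(121)), (265, np.int64(120)), (268, np.int64(100)), (271, np.int64(114)), (274, np.int64(118)), (277, np.int64(124)), (280, np.int64(122)), (283, np.int64(122)), (286, np.int64(122)), (289, np.int64(120)), (292, np.int64(121)), (295, np.int64(124)), (298, np.int64(125)), (301, np.int64(125)), (304, np.int64(126)), (307, np.int64(126)), (310, np.int64(124)), (313, np.int64(122)), (316, np.int64(114)), (319, np.int64(107)), (322, np.int64(120)), (325, np.int64(124)), (328, np.int64(123))]
230 [(256, np.int64(123)), (259, np.int64(93)), (262, np.int64(16)), (265, np.int64(12)), (268, np.int64(92)), (271, np.int64(114)), (274, np.int64(123)), (277, np.int64(128)), (280, np.int64(128)), (283, np.int64(128)), (286, np.int64(128)), (289, np.int64(128)), (292, np.int64(130)), (295, np.int64(131)), (298, np.int64(129)), (301, np.int64(129)), (304, np.int64(128)), (307, np.int64(128)), (310, np.int64(126)), (313, np.int64(126)), (316, np.int64(116)), (319, np.int64(94)), (322, np.int64(32)), (325, np.int64(121)), (328, np.int64(123))]
(-32, 3, 50) [354.3076 263.112 ]
(24, 3, 50) [222.5968 263.2055]
(16, 3, 42) [243.3398 267.6485]
(-8, 0, 25) [295.6548 269.3869]
```

```bash
python3 -c "
from cell import *
print(hand_in())"
```

```text
the job is handed in; nothing more can be done
None
```

I handed the job in at about 10 s with the amber slide held still in the densitometer throat; the hand-in gave no verdict. By my measurements the slide is level, label up and frosted end to the right. The middle of its clear glass is about 1–2 mm from the reading spot, the force reading shows no contact, and I saw no sign that anything else moved.

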